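Change over the bearing housing in a sloping deburring fixture

TASK

Change over the work in the sloping deburring fixture: swing the clamp's red handle fully back to free the bright finished housing, lift it out and set it down flange-down in the blue tray. Then seat the brown rough-cast housing from the black mat flat and fully home in the pocket and swing the red handle fully shut to clamp it. Set both housings down rather than drop them, and leave the flap discs, the steel channel and the grinder where they are.

Things in the scene. Friction and masses are not known exactly. Their poses are not given: they have to be found in the camera images.
- nest: Sloping nest on the fixed fixture, blue block 146 x 96 mm. Origin: centre of the pocket's floor, 92 mm above the bench. x runs up the slope, to the robot's left, 30 deg above level; y level, towards the robot; z the slope's normal, leaning 30 deg to the robot's right. Pocket 114 (x) x 64 (y) x 10 mm deep, rim chamfered 3 mm: 2 mm to spare round a flange. Clamp base from x = 77 mm, to z = 46.
- clamp_pad (a point): Underside of the black rubber pad (18 mm across) at the end of the clamp's steel arm, 16 mm wide. Shut, it presses on the flange's up-slope ledge at x = 42 mm in the nest's frame. The arm turns about x = 96, z = 40 mm there; with the handle fully back it stands along the nest's z, pad facing down-slope, clear of the pocket.
- handle_grip (a point): Middle of the red round grip (22 mm across, 62 mm long) of the toggle clamp's handle, 90 mm from the handle's pivot; the handle ends 26 mm beyond it. The point moves with the handle. A firm pinch resists turning in the fingers, so lean the tool over with the handle as it swings, or push it.
- handle_pivot (a point): Pivot of the clamp handle, at x = 134, y = 0, z = 36 mm in the nest's frame; its axis is the nest's y. The handle stays where it is left (about 3 N at the grip moves it). Highest points above the bench: 300 mm with the handle shut, 280 mm with it fully back. The fixture's base plate, 262 x 150 mm, reaches 91 mm to the right and 171 mm to the left of the nest's origin.
- clamp_handle (a joint): Clamp handle angle, rad. 0: shut, handle along the nest's z (leaning 30 deg from vertical to the robot's right), arm holding the flange down. Grows as the handle swings to the left, towards the nest's +x, to the stop at 1.4, fully open. Links lift the arm with it: 0.013 rad at 0.06, 0.89 rad at 0.9, 1.62 rad at 1.4.
- finished: Finished bearing housing, bright aluminium with a brass ring on top, 0.33 to 0.55 kg; at first clamped in the pocket. Flange 110 (x) x 60 (y) x 14 mm thick with a hub 48 (x) x 40 (y) mm on its middle rising to 50 mm. Origin: centre of the underside; z up through the hub. Alike after a half turn about z.
- rough: Rough-cast bearing housing, brown, same sizes, origin and axes as the finished one, 0.33 to 0.55 kg; at first it stands flange-down on the black mat.
- tray: Fixed blue tray for finished parts, open on top, 220 (x) x 170 (y) mm outside, walls 4 mm thick and 40 mm high, floor 4 mm thick. Origin: centre of its underside on the bench.
- mat: Fixed black rubber mat, 220 (x) x 170 (y) x 4 mm, on which the rough housing stands. Origin: centre of its underside. Tray and mat lie one on each side of the fixture, either way round.
- discs: Two stacked flap discs, red under orange, 115 mm across, 26 mm high, lying loose beyond the work. Origin: centre of the underside. Leave alone.
- channel: Loose steel U-channel 110 x 90 x 55 mm, open upwards. Origin: centre of the underside. Leave alone.
- grinder: Angle grinder lying on the bench, 280 mm long, 80 mm high, green and black with a red disc. Origin on its underside below the gear-head end of the body; its x axis points to the gear head. Leave alone.
Mind the look-alikes: they are no part of the job. What is shaped like the finished but orange or purple is not meant.

How it is judged:
By the outcome, as a careful person would: the job done as asked, in the order asked, and still so for the second after the job is handed in, with the robot touching nothing.
It also fails if it takes over 72 s, if anything falls off the work surface, if the arm or the gripper's body presses on something with over 40 N, if the wrist force passes 120 N, or if a joint passes its speed limit or range.

ROBOT

A 7-joint arm with a two-finger parallel gripper is mounted at the origin on the work surface. World frame = base frame: x ahead of the robot, y to its left, z up, the work surface at z = 0. Lengths are in m, angles in rad, forces in N, time in s.
With the tool pointing down it reaches from about 0.4 to 0.85 m from the base axis. Payload 10.4 kg.
Tool frame: the origin (TCP) lies on the centre line of the jaws, within the pads' length; the fingertips stand 11 mm ahead of it and the grasp point (between the pads) lies 8 mm behind it (bot.tip_extent is the z of the fingertips in the tool frame, in m); z points along the fingers, y is the line along which they close (so a half turn about z gives the same grasp; the last joint's range is limited). The gripper opens to 87 mm and grips with 3 to 60 N. Pads are 19 mm wide; open, the fingers measure 117 mm over their backs; the gripper's body (75 mm by 190 mm) begins 51 mm behind the grasp point.
Start: joints at [1.143, 0.332, -0.065, 1.46, 0.022, 1.35, -0.088], TCP at [0.246, -0.575, 0.234] pointing down, gripper open.
Joint ranges: [-2.6, 2.6], [-0.5, 2.12], [-1.47, 1.34], [0.16, 2.42], [-1.27, 4.41], [0.06, 2.06], [-2.6, 2.6]. Speed limits (rad/s): [2.22, 2.22, 2.79, 2.79, 3.14, 3.14, 3.14].

INTERFACE

Orientations are given as [roll, pitch, yaw] about the fixed x, y, z axes, in that order (R = Rz(yaw) Ry(pitch) Rx(roll)).
In Python, from plant import bot gives the robot as it stands.
- The arm moves only by the tool send_rows, never from a script. Its argument "motion" is a list that holds one entry, the list of rows, each a list of 7 numbers: the opening, from 0 (shut) to 1 (fully open), then the shift along the tool's x, y, z scaled (see below), then the turn, a rotation vector about the tool's x, y, z scaled (see below). In form: [[[jaw, x, y, z, ax, ay, az], ...]]. A call has 1 to 20 rows; each row is the pose to reach, as a shift and turn from the pose commanded when the call began, along the tool's axes at that moment, turning the shorter way round; what a row does not reach only later rows make up. The controller multiplies each number of a shift by 500 mm and each number of a turn by 360 degrees. A row lasts 1/8 s, in which the tool goes at most 62.5 mm and 10.7 degrees, less where a joint would pass 70% of its speed; a pose out of reach is approached as far as the arm can. A call with a number of a shift or a turn outside -1 to 1 is refused whole. A call with a gripper value outside its range is refused whole. The fingers move at their own pace and stop on an object; "newtons" is the grip in N (left out, the last holds). Time passes only in rows, so rows that repeat a pose let the fingers close. It gives the time, the measured TCP pose, the force, the opening and the grip force at its end, in the units of the state.
- bot.state(): the state, without advancing time (a new reading comes with each control period).
- bot.get_image(name): name is "scene" or "top" or "wrist"; returns (picture, depth): 420x560x3 uint8, red, green, blue; 420x560 float32, m along the optical axis (not along the pixel's ray), 0 where there is no reading.
- bot.camera_model(name): a dict with "K" (3x3 intrinsics, pixels), "rvec" (rotation vector, rad) and "tvec" (3), from world to camera coordinates, as OpenCV has them. Camera axes: x right, y down, z forward; pixel columns grow to the right and rows downward; lengths in m; the calibration is good to about 2 mm. The wrist camera is an equidistant fisheye: a pixel r from the principal point sees the ray r / f radians off the axis. A picture is of the moment at which its call begins: read the wrist's pose just before it. camera_model takes no time and is no camera call; for the wrist camera it gives the pose at the moment of the call.
- bot.sign_off(): hands the job in; it is judged then, once.
Trained networks look in the newest picture that a camera, given by its name, has taken for a name from the list of things; names that differ only in an ending like _2 or _b are one class to them, and where a whole thing is asked for, a point or a joint stands for the part that bears it (a point fixed in the world has none). Each returns a list of dicts, best first, with "score" (0 to 1); they miss things now and then, are a little off and sometimes report something else, mostly with a low value. They report only what shows in the picture. A call takes as long as a camera call. They do not tell look-alikes from the thing itself.
- bot.outline_of(camera, target): "mask" (420x560 bool, what is visible of it) and "rect" ([centre column, centre row, width, height] in pixels, round what is visible of it).
The state is a dict: "time_s": time; "joint_pos": joint angles; "joint_vel": joint speeds; "joint_torque": joint torques, N m; "tcp_pos": TCP position; "orientation": TCP orientation; "contact_force": force on the tool from outside, world axes, zero at the start; "torque": the same for the moment, N m; "gripper_width": finger opening in m; "finger_force": force on a finger pad.
Only numpy, scipy, OpenCV 4.12 (cv2) and the standard library are available. Lean on these libraries where they do the work, as an engineer would, in place of code of your own. Each camera call takes 0.05 s, during which the arm holds its last target. There are 200 camera calls.

## Working session

There is one attempt and no reset: what is moved stays moved. The work goes in short steps, Python scripts to look and compute and a tool call to move; the robot and the scene stay as the last step left them, time stands still between calls to the robot, and variables do not carry over. Pictures are saved under pics/ and viewed, at most 10 in all, crops included, and the job is handed in when it is done.

Besides the shell and the picture viewer there is one more tool, called after ">>>" by a JSON object that holds its "op" and its "data". send_rows: Moves the arm, as the interface text tells. Its arguments: {"type":"object","properties":{"motion":{"type":"array"},"newtons":{"type":"number"}},"required":["motion"]}

```bash
ls; mkdir -p pics
cat > h.py <<'E'
import numpy as np, cv2
from plant import bot
from scipy.spatial.transform import Rotation as R
def cam(n):
    m=bot.camera_model(n);K=np.array(m["K"]);Rm=cv2.Rodrigues(np.array(m["rvec"],float))[0];t=np.array(m["tvec"],float).ravel()
    return K,Rm,t
def cloud(n,depth):
    K,Rm,t=cam(n);v,u=np.mgrid[:420,:560]
    P=np.stack([(u-K[0,2])/K[0,0]*depth,(v-K[1,2])/K[1,1]*depth,depth],-1)
    return (P-t)@Rm   # world
def save(n,img): cv2.imwrite("pics/"+n,cv2.cvtColor(img,cv2.COLOR_RGB2BGR))
E
python3 - <<'E'
from h import *
s=bot.state();print({k:np.round(v,3) for k,v in s.items()})
ims=[]
for n in("scene","top"):
    im,d=bot.get_image(n);np.savez(f"{n}.npz",im=im,d=d,P=cloud(n,d));ims.append(im)
    for t in ("nest","finished","rough","tray","mat","handle_grip","clamp_pad","discs","channel","grinder"):
        for o in bot.outline_of(n,t):
            P=np.load(f"{n}.npz")["P"][o["mask"]&(d>0)]
            print(n,t,round(o["score"],2),np.round(o["rect"]),np.round(np.median(P,0),3) if len(P) else None, np.round(np.percentile(P,98,axis=0),3) if len(P) else None)
    save(n+"1.png",cv2.resize(im,(784,588)))
E
```

```text
pics
{'time_s': np.float64(0.0), 'joint_pos': array([ 1.143,  0.333, -0.065,  1.461,  0.022,  1.35 , -0.089]), 'joint_vel': array([-0.001, -0.   , -0.001,  0.001,  0.001, -0.002,  0.001]), 'joint_torque': array([-0.0000e+00, -6.2324e+01,  2.5000e-02, -3.8990e+01, -6.1000e-02,
        4.0000e-02,  0.0000e+00]), 'tcp_pos': array([ 0.246, -0.574,  0.233]), 'orientation': array([-3.14 ,  0.   ,  0.405]), 'contact_force': array([ 0.395, -0.649,  0.199]), 'torque': array([-0.027,  0.033, -0.   ]), 'finger_force': np.float64(0.0), 'gripper_width': np.float64(0.087)}
scene nest 0.96 [319. 234.  81.  69.] [0.53  0.029 0.149] [0.589 0.104 0.286]
scene finished 0.84 [252. 309.  36.  40.] [ 0.758 -0.06   0.016] [ 0.797 -0.037  0.053]
scene finished 0.68 [281. 197.  30.  22.] [ 0.317 -0.285  0.017] [ 0.34  -0.246  0.053]
scene finished 0.57 [304. 243.  32.  23.] [ 0.547 -0.042  0.125] [0.565 0.006 0.146]
scene rough 0.64 [422. 309.  22.  37.] [0.472 0.313 0.021] [0.51  0.35  0.057]
scene tray 0.73 [246. 231.  82.  63.] [ 0.518 -0.296  0.006] [ 0.634 -0.199  0.041]
scene mat 0.77 [415. 325.  84.  
[... 1236 characters left out ...]
] [0.507 0.321 0.003] [0.593 0.398 0.01 ]
top handle_grip 0.58 [226. 202.  21.  11.] [0.507 0.019 0.257] [0.522 0.055 0.295]
top discs 0.59 [169. 142.  36.  36.] [0.74  0.229 0.025] [0.795 0.28  0.032]
top discs 0.5 [255. 208.  33.  24.] [ 0.521 -0.054  0.125] [ 0.558 -0.003  0.147]
top discs 0.43 [428. 224.  36. 107.] [ 0.524 -0.548  0.063] [ 0.643 -0.506  0.082]
top channel 0.83 [330. 138.  34.  43.] [ 0.764 -0.268  0.003] [ 0.82  -0.22   0.055]
top channel 0.64 [137. 223.  59.  74.] [0.505 0.322 0.003] [0.595 0.398 0.012]
top grinder 0.93 [427. 222.  39. 106.] [ 0.533 -0.547  0.063] [ 0.648 -0.504  0.081]
top grinder 0.19 [255. 208.  30.  23.] [ 0.521 -0.052  0.125] [ 0.557 -0.003  0.147]
```

View pics/scene1.png

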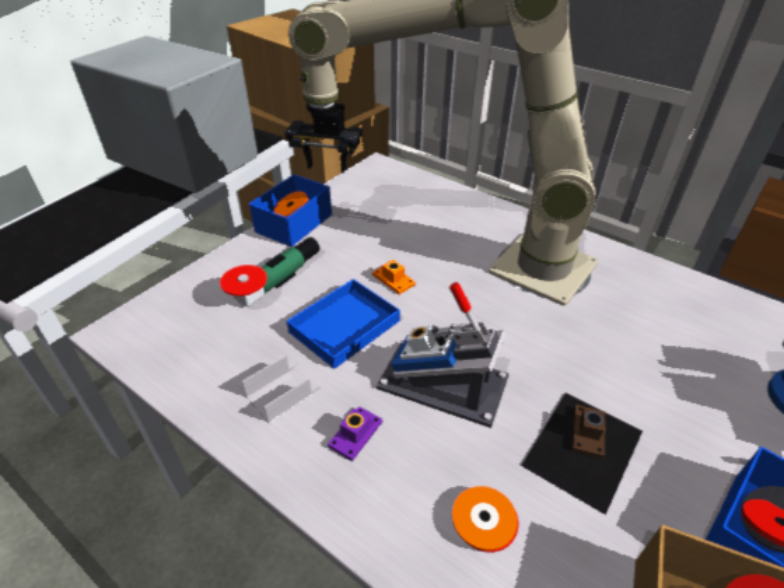

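View pics/top1.png

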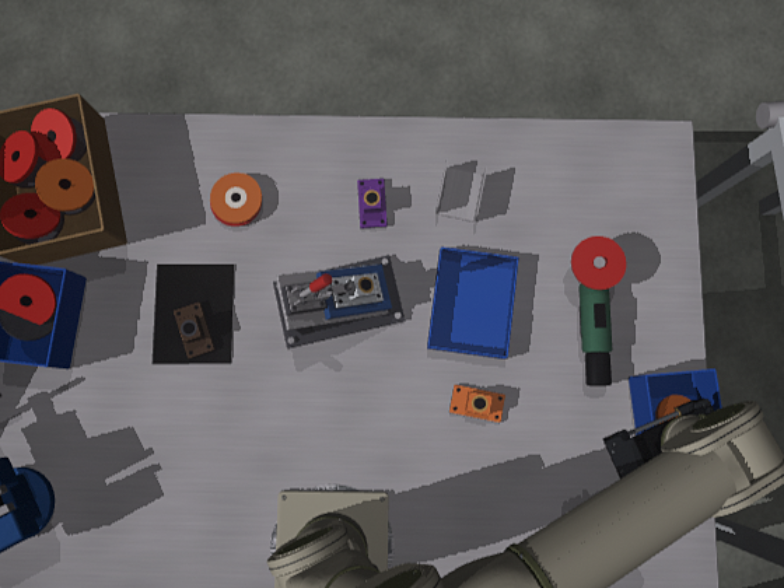

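The scene picture (784x588) shows the fixture at (445,350) with its red handle at (460,297), and the tray and mat on either side of it. In the top picture there are three finished-shaped parts: a bright one clamped in the fixture at (365,287), a purple one at (370,205) and an orange one at (478,402). Only the bright one with the brass ring, in the pocket, fits the description. The brown rough one is on the mat at (190,328). Next I fit the poses.

```bash
cat >> h.py <<'E'
from scipy.optimize import least_squares
def sdbox(p,lo,hi):
    lo,hi=np.array(lo),np.array(hi);q=np.abs(p-(lo+hi)/2)-(hi-lo)/2
    return np.linalg.norm(np.maximum(q,0),axis=1)+np.minimum(q.max(1),0)
PART=[([-.055,-.03,0],[.055,.03,.014]),([-.024,-.02,.014],[.024,.02,.05])]
NEST=[([-.073,-.048,-.03],[.073,.048,.010])]
TRAY=[([-.11,-.085,0],[.11,.085,.004])]+[([s*.108-.002,-.085,0],[s*.108+.002,.085,.04]) for s in(-1,1)]+[([-.11,s*.083-.002,0],[.11,s*.083+.002,.04]) for s in(-1,1)]
def sd(p,boxes): return np.min([sdbox(p,*b) for b in boxes],0)
def Rn(yaw,tilt): return (R.from_euler('z',yaw)*R.from_euler('y',-tilt)).as_matrix()
def fit(P,boxes,x0,z,tilt=0,freez=True):
    f=lambda v: sd((P-[v[0],v[1],v[3] if freez else z])@Rn(v[2],tilt),boxes)
    r=least_squares(f,list(x0)+[z],loss='soft_l1',f_scale=.002)
    return r.x,np.median(np.abs(f(r.x))),len(P)
E
cat > m.py <<'E'
from h import *
S={n:np.load(n+".npz") for n in("scene","top")}
def crop(P,d,c,r,zlo,zhi):
    return P[(d>0)&(np.hypot(P[...,0]-c[0],P[...,1]-c[1])<r)&(P[...,2]>zlo)&(P[...,2]<zhi)]
for sel in(("scene",),("top",),("scene","top")):
    g=lambda *a: np.vstack([crop(S[n]["P"],S[n]["d"],*a) for n in sel])
    print(sel)
    x,e,n=fit(g((.465,.31),.09,.012,.07),PART,(.465,.31,.26),.004);print("rough",np.round(x,4),e,n)
    best=min((fit(g((.515,-.295),.17,.008,.045),TRAY,(.515,-.295,y),0.) for y in(0.05,-.05)),key=lambda a:a[1]);print("tray",np.round(best[0],4),best[1:])
    # nest: points below/right of clamp
    P=g((.53,-.02),.12,.03,.2)
    for it in range(2):
        x=(.525,-.03,1.77,.092) if it==0 else x
        q=(P-[x[0],x[1],x[3]])@Rn(x[2],np.pi/6)
        k=(q[:,0]<.03)&(q[:,0]>-.08)&(np.abs(q[:,1])<.055)&(q[:,2]>-.015)&(q[:,2]<.056)
        x,e,n=fit(P[k],PART+NEST,x[:3],x[3],np.pi/6)
    print("nest",np.round(x,4),e,n)
    M=Rn(x[2],np.pi/6);o=np.array([x[0],x[1],x[3]]);print(" grip",np.round(o+M@[.134,0,.126],4))
im=S["top"]["im"];im2=S["scene"]["im"]
a=cv2.resize(im[170:290,90:300],None,fx=3.5,fy=3.5);b=cv2.resize(im2[180:260,260:400],(735,420))[:, :]
save("crop1.png",a)
E
python3 m.py
```

```text
('scene',)
rough [0.4504 0.3098 0.3579 0.0045] 0.0009414992160608742 725
tray [ 0.5185 -0.2912 -0.1228  0.0046] (np.float64(0.0009098927250349373), 1256)
nest [ 0.5292 -0.0394  1.8138  0.0924] 0.0008815511424347406 796
 grip [0.5164 0.0121 0.2685]
('top',)
rough [0.4493 0.309  0.3631 0.0039] 0.0017494660068977236 717
tray [ 0.5165 -0.2892 -0.1258  0.009 ] (np.float64(0.0007959347815091472), 1015)
nest [ 0.5259 -0.0407  1.8136  0.0913] 0.0015495513892102228 1058
 grip [0.5131 0.0108 0.2674]
('scene', 'top')
rough [0.4501 0.3096 0.3616 0.0043] 0.0012531249144013706 1442
tray [ 0.5178 -0.2895 -0.1243  0.0089] (np.float64(0.0009751145335814976), 2271)
nest [ 0.5285 -0.0397  1.8182  0.0919] 0.00126047938861936 1841
 grip [0.5155 0.0117 0.2681]
```

View pics/crop1.png

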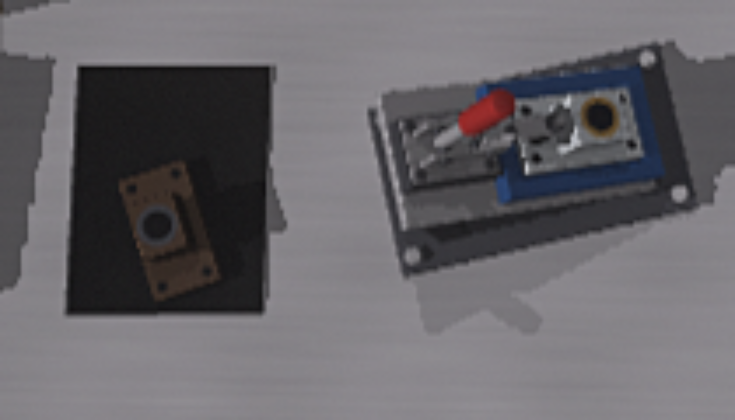

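The crop confirms that the bright part with the brass ring at (600,117) sits in the pocket, and the brown one at (157,225) is on the mat. The fitted heights agree with the given sizes to within 1 mm.

```bash
cat >> h.py <<'E'
N0=np.array([.5275,-.0400,.092]);NY=1.8145
RN=Rn(NY,np.pi/6);FL=np.diag([1.,-1,-1])
def npt(*p): return N0+RN@np.array(p)
def lean(th): # tool R, leaning th (rad) with handle; th=0 along nest -z
    return RN@R.from_euler('y',th).as_matrix()@FL
def down(yaw): return R.from_euler('z',yaw).as_matrix()@FL
def grasp(p,Rt): return np.array(p)+Rt[:,2]*.008   # TCP for grasp point p
def plan(wps,pose=None):
    s=bot.state();p0=np.array(s["tcp_pos"]);R0=R.from_euler('xyz',s["orientation"]).as_matrix()
    if pose: p0,R0=pose
    print("t",round(float(s["time_s"]),2),"at",np.round(p0,4),np.round(s["orientation"],3),"w",round(float(s["gripper_width"]),4),"F",np.round(s["contact_force"],1),"q",np.round(s["joint_pos"],2))
    for j,p,Rt in wps:
        sh=R0.T@(p-p0)/.5; tu=R.from_matrix(R0.T@Rt).as_rotvec()/(2*np.pi)
        print([j]+[round(float(v),4) for v in np.r_[sh,tu]])
E
python3 - <<'E'
from h import *
L=lean(0)
plan([(1,grasp(npt(.134,0,.126+.10),L),L),(1,grasp(npt(.134,0,.126),L),L)])
E
```

```text
t 1.1 at [ 0.2462 -0.5745  0.2336] [ 3.142 -0.     0.405] w 0.0866 F [ 0.3  0.1 -0.4] q [ 1.14  0.33 -0.06  1.46  0.02  1.35 -0.09]
[1, 0.9405, -0.7749, -0.2285, 0.0587, 0.0689, -0.2188]
[1, 0.9565, -0.8736, -0.0553, 0.0587, 0.0689, -0.2188]
```

>>> {"op": "send_rows", "data": {"motion": [[[1,0.1,-0.08,-0.15,0,0,0],[1,0.9405,-0.7749,-0.2285,0.0587,0.0689,-0.2188],[1,0.9405,-0.7749,-0.2285,0.0587,0.0689,-0.2188],[1,0.9405,-0.7749,-0.2285,0.0587,0.0689,-0.2188],[1,0.9405,-0.7749,-0.2285,0.0587,0.0689,-0.2188],[1,0.9405,-0.7749,-0.2285,0.0587,0.0689,-0.2188],[1,0.9405,-0.7749,-0.2285,0.0587,0.0689,-0.2188],[1,0.9405,-0.7749,-0.2285,0.0587,0.0689,-0.2188],[1,0.9405,-0.7749,-0.2285,0.0587,0.0689,-0.2188],[1,0.9405,-0.7749,-0.2285,0.0587,0.0689,-0.2188],[1,0.9405,-0.7749,-0.2285,0.0587,0.0689,-0.2188],[1,0.9405,-0.7749,-0.2285,0.0587,0.0689,-0.2188],[1,0.9405,-0.7749,-0.2285,0.0587,0.0689,-0.2188],[1,0.9405,-0.7749,-0.2285,0.0587,0.0689,-0.2188],[1,0.9405,-0.7749,-0.2285,0.0587,0.0689,-0.2188],[1,0.9405,-0.7749,-0.2285,0.0587,0.0689,-0.2188]]]}}

```text
time_s: 3.1
tcp_pos: [0.5258, -0.0335, 0.3478]
orientation: [-3.141, -0.523, 1.813]
contact_force: [-0.8, 0.1, 0.7]
gripper_width: 0.0871
finger_force: 0.0
```

```bash
cat >> h.py <<'E'
def fcloud(d,T):
    K,Rm,t=T;v,u=np.mgrid[:420,:560];a=(u-K[0,2])/K[0,0];b=(v-K[1,2])/K[1,1];r=np.hypot(a,b)+1e-9
    k=np.where(r<1.4,np.tan(np.minimum(r,1.4)),np.nan)/r
    return (np.stack([a*k*d,b*k*d,d],-1)-t)@Rm
def wrist(name=None):
    T=cam("wrist");im,d=bot.get_image("wrist")
    if name: save(name,im)
    return im,d,fcloud(d,T),T
E
python3 - <<'E'
from h import *
im,d,P,T=wrist("w1.png")
for o in bot.outline_of("wrist","handle_grip"):
    k=o["mask"]&(d>0);Q=P[k]; print(o["score"],np.round(o["rect"]),np.round(np.median(Q,0),4))
    q=(Q-N0)@RN; print(np.round(np.percentile(q,[2,50,98],axis=0),4))
L=lean(0)
plan([(1,grasp(npt(.134,0,.126+.10),L),L),(1,grasp(npt(.134,0,.126),L),L)])
E
```

```text
0.85 [276. 214.  32.  58.] [0.5156 0.007  0.2867]
[[ 0.0856 -0.0112  0.0396]
 [ 0.1387 -0.0008  0.1483]
 [ 0.1443  0.0096  0.1522]]
t 3.2 at [ 0.5258 -0.0333  0.3478] [-3.141 -0.523  1.814] w 0.0873 F [-0.3  1.6  0.4] q [ 0.7   0.3  -0.55  1.4  -0.33  1.69  0.38]
[1, 0.0002, 0.0001, 0.0002, -0.0, 0.0, -0.0001]
[1, 0.0003, 0.0001, 0.2002, -0.0, 0.0, -0.0001]
```

View pics/w1.png

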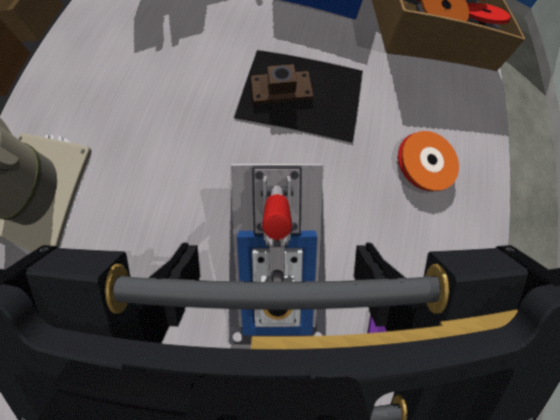

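The wrist view shows the red handle at (276,215), centred between the fingers. Its end comes out at z = 152 mm in the nest frame, as it should. I descend and pinch it.

>>> {"op": "send_rows", "data": {"motion": [[[1,0,0,0.1,0,0,0],[1,0,0,0.2,0,0,0],[1,0,0,0.2,0,0,0],[0,0,0,0.2,0,0,0],[0,0,0,0.2,0,0,0],[0,0,0,0.2,0,0,0],[0,0,0,0.2,0,0,0],[0,0,0,0.2,0,0,0],[0,0,0,0.2,0,0,0]]], "newtons": 12}}

```text
time_s: 4.32
tcp_pos: [0.5137, 0.0154, 0.2612]
orientation: [-3.141, -0.524, 1.814]
contact_force: [-0.5, -0.6, 0.1]
gripper_width: 0.0347
finger_force: 0.0
```

Run:
```python
from h import *
w=[]
for i in range(1,15):
    th=i*.1; L=lean(th); c=npt(.134+.09*np.sin(th),0,.036+.09*np.cos(th)); w.append((0,grasp(c,L),L))
plan(w)
```

```text
t 4.33 at [0.5137 0.0154 0.2612] [-3.141 -0.524  1.814] w 0.0347 F [-0.5 -0.6  0.1] q [ 0.67  0.29 -0.58  1.6  -0.34  1.49  0.4 ]
[0, 0.0164, 0.0, 0.0009, -0.0, -0.0159, -0.0001]
[0, 0.0326, 0.0, 0.0033, -0.0001, -0.0318, -0.0001]
[0, 0.0485, 0.0, 0.0074, -0.0001, -0.0477, -0.0001]
[0, 0.0639, -0.0, 0.013, -0.0001, -0.0637, -0.0001]
[0, 0.0786, -0.0, 0.0201, -0.0001, -0.0796, -0.0001]
[0, 0.0926, -0.0, 0.0287, -0.0001, -0.0955, -0.0001]
[0, 0.1056, -0.0, 0.0386, -0.0001, -0.1114, -0.0]
[0, 0.1176, -0.0, 0.0498, -0.0001, -0.1273, -0.0]
[0, 0.1285, -0.0, 0.0621, -0.0001, -0.1432, -0.0]
[0, 0.138, -0.0, 0.0755, -0.0001, -0.1592, -0.0]
[0, 0.1461, -0.0, 0.0897, -0.0001, -0.1751, -0.0]
[0, 0.1528, -0.0, 0.1046, -0.0001, -0.191, -0.0]
[0, 0.158, -0.0, 0.1202, -0.0001, -0.2069, -0.0]
[0, 0.1616, -0.0, 0.1362, -0.0001, -0.2228, -0.0]
```

>>> {"op": "send_rows", "data": {"motion": [[[0,0,0,0,0,0,0],[0,0,0,0,0,0,0],[0,0,0,0,0,0,0],[0,0.0082,0,0.0003,0,-0.008,0],[0,0.0164,0,0.0009,0,-0.0159,0],[0,0.0326,0,0.0033,0,-0.0318,0],[0,0.0485,0,0.0074,0,-0.0477,0],[0,0.0639,0,0.013,0,-0.0637,0],[0,0.0786,0,0.0201,0,-0.0796,0],[0,0.0926,0,0.0287,0,-0.0955,0],[0,0.0926,0,0.0287,0,-0.0955,0]]], "newtons": 12}}

```text
time_s: 5.7
tcp_pos: [0.5016, 0.0639, 0.2723]
orientation: [3.141, 0.078, 1.82]
contact_force: [0.9, 1.0, -0.7]
gripper_width: 0.0217
finger_force: 12.0
```

Run:
```python
from h import *
w=[]
for th in (.6,.7,.8,.9,1.,1.1,1.2,1.3,1.38,1.44):
    L=lean(th); c=npt(.134+.09*np.sin(th),0,.036+.09*np.cos(th)); w.append((0,grasp(c,L),L))
plan(w)
```

```text
t 5.7 at [0.5016 0.0639 0.2723] [3.141 0.078 1.82 ] w 0.0217 F [ 0.9  1.  -0.7] q [ 0.38  0.09 -0.69  1.69  0.14  1.39 -0.08]
[0, -0.0055, 0.0002, 0.0012, 0.0002, 0.0003, 0.0008]
[0, 0.0109, 0.0002, 0.002, 0.0002, -0.0156, 0.0008]
[0, 0.0271, 0.0003, 0.0044, 0.0003, -0.0315, 0.0008]
[0, 0.043, 0.0004, 0.0084, 0.0003, -0.0474, 0.0008]
[0, 0.0584, 0.0005, 0.014, 0.0003, -0.0633, 0.0008]
[0, 0.0732, 0.0005, 0.0211, 0.0004, -0.0793, 0.0008]
[0, 0.0871, 0.0006, 0.0297, 0.0004, -0.0952, 0.0008]
[0, 0.1002, 0.0007, 0.0396, 0.0005, -0.1111, 0.0007]
[0, 0.1099, 0.0007, 0.0484, 0.0005, -0.1238, 0.0007]
[0, 0.1167, 0.0007, 0.0555, 0.0005, -0.1334, 0.0007]
```

>>> {"op": "send_rows", "data": {"motion": [[[0,0.0109,0,0.002,0,-0.0156,0],[0,0.0271,0,0.0044,0,-0.0315,0],[0,0.043,0,0.0084,0,-0.0474,0],[0,0.0584,0,0.014,0,-0.0633,0],[0,0.0732,0,0.0211,0,-0.0793,0],[0,0.0871,0,0.0297,0,-0.0952,0],[0,0.1002,0,0.0396,0,-0.1111,0],[0,0.1099,0,0.0484,0,-0.1238,0],[0,0.115,0,0.0535,0,-0.131,0],[0,0.115,0,0.0535,0,-0.131,0]]]}}

```text
time_s: 6.95
tcp_pos: [0.4884, 0.1164, 0.2417]
orientation: [-3.139, 0.899, 1.818]
contact_force: [-5.7, 7.7, 9.0]
gripper_width: 0.0219
finger_force: 12.0
```

Run:
```python
from h import *
w=[]
for th in (1.4,1.44):
    L=lean(th); c=npt(.134+.09*np.sin(th),0,.036+.09*np.cos(th)); w.append((0,grasp(c,L),L))
plan(w)
s=bot.state();q=(s["tcp_pos"]-N0)@RN;print(q, np.arctan2(q[0]-.134,q[2]-.036))
```

```text
t 6.95 at [0.4884 0.1164 0.2417] [-3.139  0.899  1.818] w 0.0219 F [-5.7  7.7  9. ] q [-0.17  0.41 -0.77  1.73  0.91  1.81 -0.86]
[0, -0.0018, 0.0004, -0.0009, -0.0, 0.0035, 0.0003]
[0, 0.0048, 0.0004, -0.0009, 0.0, -0.0028, 0.0003]
[2.14480477e-01 1.95683653e-04 4.89771441e-02] 1.4109265337975558
```

Run:
```python
from h import *
s=bot.state();R0=R.from_euler('xyz',s["orientation"]).as_matrix()
a=lean(.7);b=lean(0)
plan([(1,s["tcp_pos"]-R0[:,2]*.08,R0),(1,npt(.16,0,.24),a),(1,grasp(npt(0,0,.036+.09),b),b)])
```

```text
t 6.95 at [0.4884 0.1164 0.2417] [-3.139  0.899  1.818] w 0.0219 F [-5.7  7.7  9. ] q [-0.17  0.41 -0.77  1.73  0.91  1.81 -0.86]
[1, 0.0, -0.0, -0.16, 0.0, 0.0, 0.0]
[1, -0.394, -0.0004, 0.0512, -0.0001, 0.115, 0.0003]
[1, -0.2, 0.0, 0.4038, -0.0002, 0.2264, 0.0003]
```

>>> {"op": "send_rows", "data": {"motion": [[[1,0,0,0,0,0,0],[1,0,0,0,0,0,0],[1,0,0,-0.08,0,0,0],[1,0,0,-0.16,0,0,0],[1,-0.394,0,0.0512,0,0.115,0],[1,-0.394,0,0.0512,0,0.115,0],[1,-0.394,0,0.0512,0,0.115,0],[1,-0.394,0,0.0512,0,0.115,0],[1,-0.2,0,0.4038,0,0.2264,0],[1,-0.2,0,0.4038,0,0.2264,0],[1,-0.2,0,0.4038,0,0.2264,0],[1,-0.2,0,0.4038,0,0.2264,0],[1,-0.2,0,0.4038,0,0.2264,0],[1,-0.2,0,0.4038,0,0.2264,0]]]}}

```text
time_s: 8.7
tcp_pos: [0.5424, -0.0984, 0.1943]
orientation: [3.141, -0.522, 1.815]
contact_force: [0.8, 0.6, 0.2]
gripper_width: 0.0872
finger_force: 0.0
```

Run:
```python
from h import *
im,d,P,T=wrist("w2.png")
# fit nest+part in wrist cloud
Pv=P[(d>0)&np.isfinite(P).all(-1)]
x=np.array([*N0[:2],NY,N0[2]])
for it in range(3):
    q=(Pv-[x[0],x[1],x[3]])@Rn(x[2],np.pi/6)
    k=(q[:,0]<.06)&(q[:,0]>-.08)&(np.abs(q[:,1])<.055)&(q[:,2]>-.01)&(q[:,2]<.056)
    x,e,n=fit(Pv[k][::3],PART+NEST,x[:3],x[3],np.pi/6)
print(np.round(x,4),e,n)
print([ (o["score"],np.round(o["rect"])) for o in bot.outline_of("wrist","clamp_handle")[:2]])
b=lean(0)
plan([(1,grasp(npt(0,0,.036+.09),b),b),(1,grasp(npt(0,0,.036),b),b)])
```

```text
[ 0.5285 -0.0398  1.817   0.091 ] 0.0005156823089227797 5409
[(0.66, array([278.,  34.,  42.,  67.]))]
t 8.8 at [ 0.5427 -0.0975  0.1953] [ 3.139 -0.52   1.818] w 0.0867 F [0.2 0.3 0.9] q [ 0.75  0.47 -0.54  1.5  -0.22  1.48  0.53]
[1, -0.0003, -0.0017, 0.0024, 0.0001, 0.0005, 0.0005]
[1, 0.0003, -0.0018, 0.1824, 0.0001, 0.0005, 0.0005]
```

View pics/w2.png

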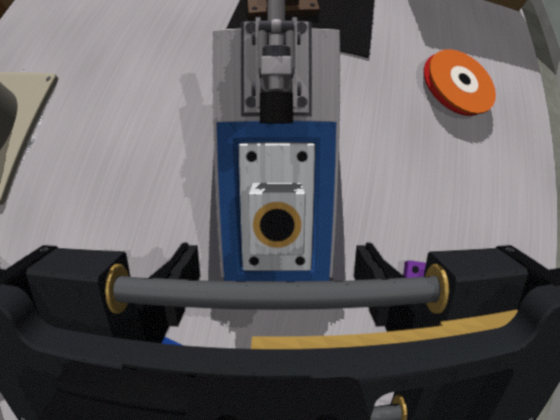

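The clamp arm stands clear, with its pad at (276,105), and the finished housing with the brass ring at (277,225) is free. I descend and grip its hub.

>>> {"op": "send_rows", "data": {"motion": [[[1,0.0005,-0.0035,0.08,0,0,0],[1,0.0005,-0.0035,0.15,0,0,0],[1,0.0005,-0.0035,0.18,0,0,0],[0,0.0005,-0.0035,0.18,0,0,0],[0,0.0005,-0.0035,0.18,0,0,0],[0,0.0005,-0.0035,0.18,0,0,0],[0,0.0005,-0.0035,0.18,0,0,0],[0,0.0005,-0.0035,0.18,0,0,0],[0,0.0005,-0.0035,0.18,0,0,0],[0,0.0005,-0.0035,0.18,0,0,0],[0,0.0005,-0.0035,0.18,0,0,0]]], "newtons": 35}}

```text
time_s: 10.18
tcp_pos: [0.5298, -0.0557, 0.1158]
orientation: [3.141, -0.523, 1.814]
contact_force: [2.3, -1.6, -0.3]
gripper_width: 0.0397
finger_force: 35.0
```

Run:
```python
from h import *
s=bot.state();R0=R.from_euler('xyz',s["orientation"]).as_matrix()
print(s["tcp_pos"],s["orientation"],s["finger_force"],s["gripper_width"],s["contact_force"])
print("nest est from y-centring:", (s["tcp_pos"]-N0)@RN)
D=down(1.8145)
tr=np.array([.518,-.291,0])
up=s["tcp_pos"]-R0[:,2]*.09
w=[(0,up,R0),(0,np.array([.52,-.2,.25]),D),(0,tr+[0,0,.15],D)]+[(0,tr+[0,0,z],D) for z in(.06,.04,.035)]
plan(w)
```

```text
[ 0.52976263 -0.0557442   0.11583096] [ 3.14146872 -0.52250228  1.81396306] 34.99434927944094 0.03971689994276912 [ 2.32066738 -1.56475529 -0.27017065]
nest est from y-centring: [-0.00178932  0.00160328  0.02855069]
t 10.18 at [ 0.5298 -0.0557  0.1158] [ 3.141 -0.523  1.814] w 0.0397 F [ 2.3 -1.6 -0.3] q [ 0.72  0.5  -0.55  1.65 -0.22  1.3   0.53]
[0, -0.0, 0.0, -0.18, 0.0, 0.0, 0.0]
[0, -0.1047, -0.0884, -0.3699, 0.0, -0.0832, -0.0001]
[0, -0.3567, -0.1361, -0.2843, 0.0, -0.0832, -0.0001]
[0, -0.4466, -0.1361, -0.1283, 0.0, -0.0832, -0.0001]
[0, -0.4665, -0.1361, -0.0937, 0.0, -0.0832, -0.0001]
[0, -0.4715, -0.1361, -0.085, 0.0, -0.0832, -0.0001]
```

>>> {"op": "send_rows", "data": {"motion": [[[0,0,0,-0.02,0,0,0],[0,0,0,-0.06,0,0,0],[0,0,0,-0.12,0,0,0],[0,0,0,-0.18,0,0,0],[0,-0.1047,-0.0884,-0.3699,0,-0.0832,0],[0,-0.1047,-0.0884,-0.3699,0,-0.0832,0],[0,-0.1047,-0.0884,-0.3699,0,-0.0832,0],[0,-0.1047,-0.0884,-0.3699,0,-0.0832,0],[0,-0.3567,-0.1361,-0.2843,0,-0.0832,0],[0,-0.3567,-0.1361,-0.2843,0,-0.0832,0],[0,-0.3567,-0.1361,-0.2843,0,-0.0832,0],[0,-0.42,-0.1361,-0.175,0,-0.0832,0],[0,-0.4466,-0.1361,-0.1283,0,-0.0832,0],[0,-0.4665,-0.1361,-0.0937,0,-0.0832,0],[0,-0.4665,-0.1361,-0.0937,0,-0.0832,0]]]}}

```text
time_s: 12.05
tcp_pos: [0.5171, -0.2902, 0.0386]
orientation: [-3.139, -0.003, 1.814]
contact_force: [0.4, 1.3, -2.7]
gripper_width: 0.0399
finger_force: 35.0
```

Run:
```python
from h import *
plan([])
s=bot.state();print(s["finger_force"],s["gripper_width"])
im,d,P,T=wrist()
im,d=bot.get_image("scene");save("s2.png",cv2.resize(im[180:280,180:340],(800,500)))
```

```text
t 12.05 at [ 0.5171 -0.2902  0.0386] [-3.139e+00 -3.000e-03  1.814e+00] w 0.0399 F [ 0.4  1.3 -2.7] q [ 0.76  0.48 -0.4   1.72  0.22  0.98  0.52]
34.993782229721546 0.039875272424844566
```

View pics/s2.png

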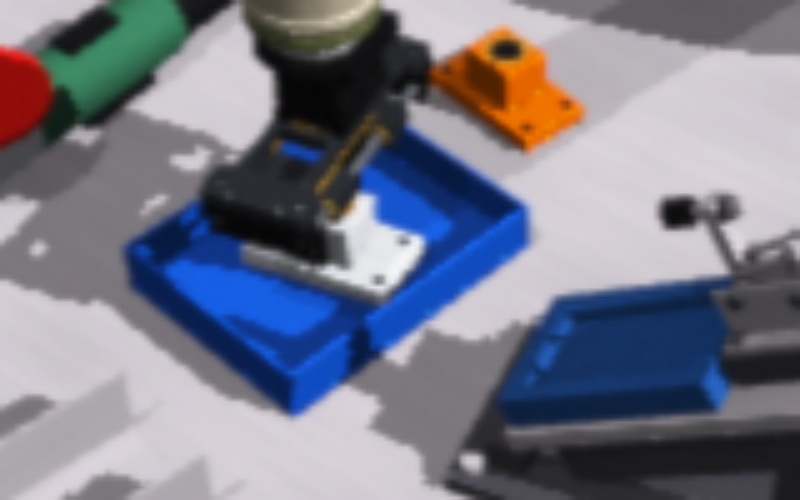

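The housing, at (330,250), hangs level just above the tray floor, and the pocket is empty. I lower it slowly.

>>> {"op": "send_rows", "data": {"motion": [[[0,0,0,0.006,0,0,0],[0,0,0,0.009,0,0,0],[0,0,0,0.011,0,0,0],[0,0,0,0.011,0,0,0]]]}}

```text
time_s: 12.65
tcp_pos: [0.5177, -0.2908, 0.0344]
orientation: [-3.141, -0.0, 1.814]
contact_force: [1.2, -0.1, -2.3]
gripper_width: 0.0401
finger_force: 35.0
```

>>> {"op": "send_rows", "data": {"motion": [[[0,0,0,0.002,0,0,0],[0,0,0,0.003,0,0,0],[0,0,0,0.004,0,0,0],[0,0,0,0.004,0,0,0]]]}}

```text
time_s: 13.15
tcp_pos: [0.5177, -0.2908, 0.0329]
orientation: [-3.141, -0.0, 1.814]
contact_force: [-4.2, 2.3, 4.8]
gripper_width: 0.0398
finger_force: 35.0
```

```bash
sed -i 's/^N0=.*/N0=np.array([.528,-.0400,.092]);NY=1.8155/' h.py
python3 - <<'E'
from h import *
s=bot.state();R0=R.from_euler('xyz',s["orientation"]).as_matrix();b=lean(0)
plan([(1,s["tcp_pos"]+[0,0,.1],R0),(1,np.array([.52,-.2,.25]),R0),(1,grasp(npt(0,0,.136),b),b)])
E
```

```text
t 13.15 at [ 0.5177 -0.2908  0.0329] [-3.141 -0.     1.814] w 0.0398 F [-4.2  2.3  4.8] q [ 0.76  0.49 -0.4   1.73  0.22  0.97  0.52]
[1, 0.0, -0.0001, -0.2, 0.0, 0.0, 0.0]
[1, 0.1751, 0.0479, -0.4342, 0.0, 0.0, 0.0]
[1, 0.3538, 0.1408, -0.3399, -0.0, 0.0833, -0.0002]
```

>>> {"op": "send_rows", "data": {"motion": [[[1,0,0,-0.002,0,0,0],[1,0,0,-0.002,0,0,0],[1,0,0,-0.002,0,0,0],[1,0,0,-0.002,0,0,0],[1,0,0,-0.1,0,0,0],[1,0,0,-0.2,0,0,0],[1,0.1751,0.0479,-0.4342,0,0,0],[1,0.1751,0.0479,-0.4342,0,0,0],[1,0.3538,0.1408,-0.3399,0,0.0833,0],[1,0.3538,0.1408,-0.3399,0,0.0833,0],[1,0.3538,0.1408,-0.3399,0,0.0833,0],[1,0.3538,0.1408,-0.3399,0,0.0833,0],[1,0.3538,0.1408,-0.3399,0,0.0833,0],[1,0.3538,0.1408,-0.3399,0,0.0833,0],[1,0.3538,0.1408,-0.3399,0,0.0833,0],[1,0.3538,0.1408,-0.3399,0,0.0833,0]]]}}

```text
time_s: 15.15
tcp_pos: [0.5435, -0.1019, 0.2028]
orientation: [3.142, -0.522, 1.815]
contact_force: [-0.4, -0.1, 0.0]
gripper_width: 0.0871
finger_force: 0.0
```

```bash
cat >> h.py <<'E'
EN=[([-.073,-.048,-.03],[.073,.048,0.])]+[([a,-.048,-.03],[b,.048,.01]) for a,b in((-.073,-.057),(.057,.073))]+[([-.073,a,-.03],[.073,b,.01]) for a,b in((-.048,-.032),(.032,.048))]
def fitnest(Pv,x):
    for it in range(3):
        q=(Pv-[x[0],x[1],x[3]])@Rn(x[2],np.pi/6)
        k=(q[:,0]<.07)&(q[:,0]>-.08)&(np.abs(q[:,1])<.055)&(q[:,2]>-.006)&(q[:,2]<.015)
        x,e,n=fit(Pv[k],EN,x[:3],x[3],np.pi/6)
    return x,e,n
E
python3 - <<'E'
from h import *
plan([])
im,d,P,T=wrist();np.savez("w3.npz",im=im,d=d,P=P)
x0=np.array([*N0[:2],NY,N0[2]])
Pv=P[(d>0)&np.isfinite(P).all(-1)]
print("wrist",[np.round(a,4) for a in fitnest(Pv,x0)])
for n in("scene","top"):
    im,d=bot.get_image(n);P=cloud(n,d);Pv=P[d>0];print(n,[np.round(a,4) for a in fitnest(Pv,x0)])
    for t in("finished",):
        for o in bot.outline_of(n,t)[:5]: 
            Q=P[o["mask"]&(d>0)];print(t,o["score"],np.round(np.median(Q,0),3))
E
```

```text
t 15.15 at [ 0.5435 -0.1019  0.2028] [ 3.142 -0.522  1.815] w 0.0871 F [-0.4 -0.1  0. ] q [ 0.75  0.47 -0.53  1.48 -0.22  1.5   0.53]
wrist [array([ 0.5281, -0.0397,  1.8179,  0.0912]), np.float64(0.0005), np.int64(17013)]
scene [array([ 0.5288, -0.0399,  1.8116,  0.0922]), np.float64(0.0008), np.int64(954)]
finished 0.85 [ 0.531 -0.277  0.02 ]
finished 0.68 [ 0.758 -0.06   0.016]
finished 0.47 [ 0.33  -0.275  0.014]
finished 0.41 [ 0.549 -0.535  0.06 ]
top [array([ 0.5269, -0.0405,  1.8123,  0.0913]), np.float64(0.0016), np.int64(1328)]
finished 0.63 [ 0.737 -0.069  0.017]
```

```bash
sed -i 's/^N0=.*/N0=np.array([.5282,-.0398,.0918]);NY=1.8165/' h.py
python3 - <<'E'
from h import *
D=down(.3615+np.pi);M=down(2.6)
plan([(1,np.array([.50,-.03,.36]),down(2.)),(1,np.array([.46,.15,.36]),M),(1,grasp([.4502,.3096,.14],D),D)])
E
```

```text
t 15.4 at [ 0.5435 -0.1021  0.2023] [-3.141 -0.523  1.814] w 0.0869 F [ 0.9  0.1 -0.5] q [ 0.75  0.47 -0.53  1.48 -0.23  1.5   0.53]
[1, 0.297, -0.0498, -0.1927, 0.0077, -0.0831, -0.0289]
[1, 0.6163, -0.0406, -0.0084, 0.0326, -0.079, -0.1221]
[1, 0.6608, 0.0175, 0.5437, 0.0701, -0.0624, -0.262]
```

>>> {"op": "send_rows", "data": {"motion": [[[1,0.297,-0.0498,-0.1927,0.0077,-0.0831,-0.0289],[1,0.297,-0.0498,-0.1927,0.0077,-0.0831,-0.0289],[1,0.297,-0.0498,-0.1927,0.0077,-0.0831,-0.0289],[1,0.6163,-0.0406,-0.0084,0.0326,-0.079,-0.1221],[1,0.6163,-0.0406,-0.0084,0.0326,-0.079,-0.1221],[1,0.6163,-0.0406,-0.0084,0.0326,-0.079,-0.1221],[1,0.6163,-0.0406,-0.0084,0.0326,-0.079,-0.1221],[1,0.6608,0.0175,0.5437,0.0701,-0.0624,-0.262],[1,0.6608,0.0175,0.5437,0.0701,-0.0624,-0.262],[1,0.6608,0.0175,0.5437,0.0701,-0.0624,-0.262],[1,0.6608,0.0175,0.5437,0.0701,-0.0624,-0.262],[1,0.6608,0.0175,0.5437,0.0701,-0.0624,-0.262],[1,0.6608,0.0175,0.5437,0.0701,-0.0624,-0.262],[1,0.6608,0.0175,0.5437,0.0701,-0.0624,-0.262],[1,0.6608,0.0175,0.5437,0.0701,-0.0624,-0.262],[1,0.6608,0.0175,0.5437,0.0701,-0.0624,-0.262]]]}}

```text
time_s: 17.4
tcp_pos: [0.4509, 0.3091, 0.133]
orientation: [-3.141, 0.002, -2.782]
contact_force: [0.1, 0.3, -0.3]
gripper_width: 0.0871
finger_force: 0.0
```

Run:
```python
from h import *
im,d,P,T=wrist("w4.png")
Pv=P[(d>0)&np.isfinite(P).all(-1)]
k=(np.hypot(Pv[:,0]-.4502,Pv[:,1]-.3096)<.085)&(Pv[:,2]>.009)&(Pv[:,2]<.07)
x,e,n=fit(Pv[k],PART,(.4502,.3096,.3615+np.pi),.004);print(np.round(x,4),x[2]-np.pi,e,n)
x[2]=x[2]%(2*np.pi)
D=down(x[2]);c=[x[0],x[1],.004]
plan([(1,grasp(np.array(c)+[0,0,.136],D),D),(1,grasp(np.array(c)+[0,0,.0365],D),D)])
```

```text
[4.5020e-01 3.0980e-01 3.4926e+00 3.3000e-03] 0.35103093718687495 0.0004165535381284377 8603
t 17.45 at [0.4508 0.3092 0.1328] [-3.141e+00  1.000e-03 -2.782e+00] w 0.0869 F [ 0.9  0.1 -0.7] q [ 0.12  0.4  -0.97  1.76  0.36  1.17  0.98]
[1, 0.0007, 0.0016, 0.0016, -0.0, 0.0002, 0.0014]
[1, 0.001, 0.0017, 0.2006, -0.0, 0.0002, 0.0014]
```

View pics/w4.png

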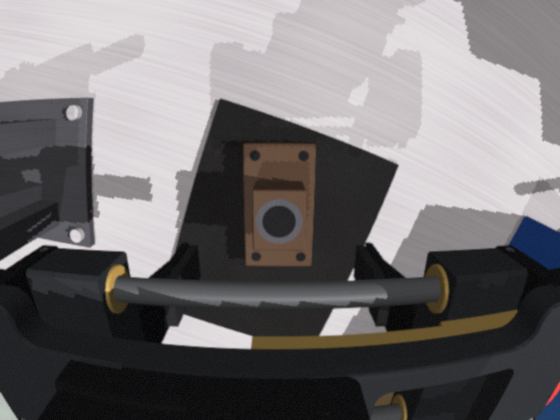

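The brown housing, at (279,205), is centred between the fingers. I descend and grip it.

>>> {"op": "send_rows", "data": {"motion": [[[1,0.001,0.0015,0.09,0,0,0.0014],[1,0.001,0.0015,0.16,0,0,0.0014],[1,0.001,0.0015,0.2,0,0,0.0014],[1,0.001,0.0015,0.2,0,0,0.0014],[0,0.001,0.0015,0.2,0,0,0.0014],[0,0.001,0.0015,0.2,0,0,0.0014],[0,0.001,0.0015,0.2,0,0,0.0014],[0,0.001,0.0015,0.2,0,0,0.0014],[0,0.001,0.0015,0.2,0,0,0.0014],[0,0.001,0.0015,0.2,0,0,0.0014],[0,0.001,0.0015,0.2,0,0,0.0014],[0,0.001,0.0015,0.2,0,0,0.0014]]], "newtons": 40}}

```text
time_s: 18.95
tcp_pos: [0.4495, 0.3102, 0.0321]
orientation: [3.141, 0.0, -2.789]
contact_force: [0.1, -0.6, 1.1]
gripper_width: 0.0399
finger_force: 40.0
```

Run:
```python
from h import *
s=bot.state();print(s["finger_force"],s["gripper_width"])
c=np.array([.4502,.3098,.004]);Rp=down(3.4926)@FL
p=(s["tcp_pos"]-c)@Rp;print("TCP in part frame",p)
R0=R.from_euler('xyz',s["orientation"]).as_matrix()
Rpt=Rp.T@R0; print("rot part->tool vs FL",R.from_matrix(FL@Rpt).as_rotvec()*57.3)
L=lean(0)
g=lambda h: npt(p[0],0,p[2]+h)   # TCP for part height h above floor, y-centred by the jaws
plan([(0,s["tcp_pos"]+[0,0,.1],R0),(0,np.array([.45,.22,.40]),down(2.9)),(0,np.array([.50,.0,.40]),down(2.1)),(0,g(.09),L),(0,g(.02),L)])
```

```text
39.9998430814594 0.03988955954082532
TCP in part frame [ 0.00054742 -0.00059417  0.02812014]
rot part->tool vs FL [-0.01314628 -0.00521861 -0.09591911]
t 18.95 at [0.4495 0.3102 0.0321] [ 3.141  0.    -2.789] w 0.0399 F [ 0.1 -0.6  1.1] q [ 0.04  0.53 -0.88  1.84  0.48  1.    0.88]
[0, -0.0, 0.0, -0.2, 0.0, 0.0, 0.0]
[0, 0.0613, -0.1694, -0.7358, 0.0, 0.0, 0.0946]
[0, 0.1194, -0.6169, -0.7359, 0.0, -0.0, 0.2219]
[0, 0.1065, -0.8277, -0.3247, -0.0697, 0.0626, 0.2603]
[0, 0.099, -0.7581, -0.2034, -0.0697, 0.0626, 0.2603]
```

Run:
```python
from h import *
L=lean(0)
plan([(0,np.array([.48,.1,.40]),down(2.3)),(0,npt(.03,0,.26),L),(0,npt(.0005,0,.028+.09),L),(0,npt(.0005,0,.028+.03),L)])
```

```text
t 18.95 at [0.4495 0.3102 0.0321] [ 3.141  0.    -2.789] w 0.0399 F [ 0.1 -0.6  1.1] q [ 0.04  0.53 -0.88  1.84  0.48  1.    0.88]
[0, 0.0878, -0.4154, -0.7359, 0.0, -0.0, 0.1901]
[0, 0.1162, -0.918, -0.5999, -0.0697, 0.0626, 0.2603]
[0, 0.1065, -0.8276, -0.3244, -0.0697, 0.0626, 0.2603]
[0, 0.1001, -0.768, -0.2205, -0.0697, 0.0626, 0.2603]
```

>>> {"op": "send_rows", "data": {"motion": [[[0,0,0,-0.05,0,0,0],[0,0,0,-0.15,0,0,0],[0,0,0,-0.3,0,0,0.03],[0,0.0878,-0.4154,-0.7359,0,0,0.1901],[0,0.0878,-0.4154,-0.7359,0,0,0.1901],[0,0.0878,-0.4154,-0.7359,0,0,0.1901],[0,0.0878,-0.4154,-0.7359,0,0,0.1901],[0,0.0878,-0.4154,-0.7359,0,0,0.1901],[0,0.0878,-0.4154,-0.7359,0,0,0.1901],[0,0.0878,-0.4154,-0.7359,0,0,0.1901],[0,0.1162,-0.918,-0.5999,-0.0697,0.0626,0.2603],[0,0.1162,-0.918,-0.5999,-0.0697,0.0626,0.2603],[0,0.1162,-0.918,-0.5999,-0.0697,0.0626,0.2603],[0,0.1162,-0.918,-0.5999,-0.0697,0.0626,0.2603],[0,0.1162,-0.918,-0.5999,-0.0697,0.0626,0.2603],[0,0.1065,-0.8276,-0.3244,-0.0697,0.0626,0.2603],[0,0.1065,-0.8276,-0.3244,-0.0697,0.0626,0.2603],[0,0.1065,-0.8276,-0.3244,-0.0697,0.0626,0.2603],[0,0.1065,-0.8276,-0.3244,-0.0697,0.0626,0.2603],[0,0.1065,-0.8276,-0.3244,-0.0697,0.0626,0.2603]]]}}

```text
time_s: 21.45
tcp_pos: [0.5431, -0.0965, 0.1953]
orientation: [3.139, -0.522, 1.819]
contact_force: [-0.6, 0.3, -2.6]
gripper_width: 0.0398
finger_force: 40.0
```

Run:
```python
from h import *
L=lean(0)
im,d,P,T=wrist()
Pv=P[(d>0)&np.isfinite(P).all(-1)]
x=np.array([*N0[:2],NY,N0[2]])
q=(Pv-N0)@RN
# part: in-hand pose in nest frame (upper part region)
k=(np.abs(q[:,0])<.075)&(np.abs(q[:,1])<.05)&(q[:,2]>.08)&(q[:,2]<.15)
f=lambda v: sd((q[k]-v[:3])@R.from_euler('xyz',v[3:]).as_matrix(),PART)
r=least_squares(f,[0,0,.09,0,0,0],loss='soft_l1',f_scale=.002);print("part in nest",np.round(r.x,4),np.median(np.abs(f(r.x))),k.sum())
s=bot.state();print("tcp in nest",(s["tcp_pos"]-N0)@RN,s["finger_force"],s["gripper_width"])
plan([(0,npt(.0005,0,.028+h),L) for h in(.09,.03,.012,.006,.001,-.001)])
```

```text
part in nest [-0.     -0.0012  0.0906  0.0005  0.0028 -0.0023] 0.0004067986683630202 16864
tcp in nest [ 0.00080289 -0.00071289  0.11926893] 39.99996369704604 0.039518478506241954
t 21.5 at [ 0.5432 -0.0968  0.1955] [ 3.139 -0.522  1.818] w 0.0395 F [ 0.6 -0.1 -3.1] q [ 0.74  0.47 -0.51  1.5  -0.23  1.48  0.54]
[0, -0.0006, -0.0014, 0.0025, 0.0003, 0.0003, 0.0003]
[0, -0.0004, -0.0016, 0.1225, 0.0003, 0.0003, 0.0003]
[0, -0.0003, -0.0017, 0.1585, 0.0003, 0.0003, 0.0003]
[0, -0.0003, -0.0017, 0.1705, 0.0003, 0.0003, 0.0003]
[0, -0.0003, -0.0017, 0.1805, 0.0003, 0.0003, 0.0003]
[0, -0.0003, -0.0017, 0.1845, 0.0003, 0.0003, 0.0003]
```

>>> {"op": "send_rows", "data": {"motion": [[[0,0,0,0.06,0,0,0],[0,0,0,0.12,0,0,0],[0,0,0,0.12,0,0,0],[0,0,0,0.12,0,0,0]]]}}

```text
time_s: 22.0
tcp_pos: [0.5362, -0.0685, 0.1438]
orientation: [3.139, -0.522, 1.817]
contact_force: [0.2, -0.2, -4.5]
gripper_width: 0.0397
finger_force: 40.0
```

Run:
```python
from h import *
L=lean(0)
s=bot.state();print("tcp in nest",(s["tcp_pos"]-N0)@RN,s["joint_vel"].round(3))
im,d,P,T=wrist()
q=(P[(d>0)&np.isfinite(P).all(-1)]-N0)@RN
k=(np.abs(q[:,0])<.065)&(np.abs(q[:,1])<.04)&(q[:,2]>.03)&(q[:,2]<.09)
f=lambda v: sd((q[k]-v[:3])@R.from_euler('xyz',v[3:]).as_matrix(),PART)
r=least_squares(f,[0,0,.03,0,0,0],loss='soft_l1',f_scale=.002);print("part in nest",np.round(r.x,4),np.median(np.abs(f(r.x))),k.sum())
s=bot.state();print("tcp in nest",(s["tcp_pos"]-N0)@RN,s["joint_vel"].round(3))
plan([(0,npt(.0005,0,.028+h),L) for h in(.03,.012,.006,.001,-.001)])
```

```text
tcp in nest [ 0.00017753 -0.0007508   0.05990367] [ 0.004 -0.004  0.003 -0.006 -0.001 -0.003 -0.   ]
part in nest [-0.001  -0.0013  0.0315 -0.001   0.0041 -0.0015] 0.0003942789464969655 16629
tcp in nest [ 4.03847039e-05 -7.97435068e-04  5.99734333e-02] [-0.     0.001  0.003  0.003  0.    -0.004  0.002]
t 22.05 at [ 0.5363 -0.0687  0.1438] [ 3.139 -0.522  1.817] w 0.0399 F [ 1.  -0.1 -3.1] q [ 0.72  0.49 -0.52  1.6  -0.23  1.36  0.54]
[0, 0.0009, -0.0016, 0.0039, 0.0004, 0.0003, 0.0]
[0, 0.001, -0.0017, 0.0399, 0.0004, 0.0003, 0.0]
[0, 0.001, -0.0017, 0.0519, 0.0004, 0.0003, 0.0]
[0, 0.001, -0.0017, 0.0619, 0.0004, 0.0003, 0.0]
[0, 0.001, -0.0018, 0.0659, 0.0004, 0.0003, 0.0]
```

>>> {"op": "send_rows", "data": {"motion": [[[0,0.0015,-0.0018,0.02,0,0,0],[0,0.0015,-0.0018,0.04,0,0,0],[0,0.0015,-0.0018,0.05,0,0,0],[0,0.0015,-0.0018,0.056,0,0,0],[0,0.0015,-0.0018,0.06,0,0,0],[0,0.0015,-0.0018,0.06,0,0,0]]]}}

```text
time_s: 22.8
tcp_pos: [0.5306, -0.0526, 0.1167]
orientation: [3.141, -0.523, 1.816]
contact_force: [-0.2, -1.1, -3.6]
gripper_width: 0.0398
finger_force: 40.0
```

Run:
```python
from h import *
s=bot.state();print("tcp in nest",(s["tcp_pos"]-N0)@RN,"F nest",s["contact_force"]@RN,s["finger_force"])
```

```text
tcp in nest [0.00115474 0.00077581 0.02808227] F nest [-2.691539    0.48689335 -2.55174842] 39.99997875653207
```

>>> {"op": "send_rows", "data": {"motion": [[[0,0,0,0.001,0,0,0],[0,0,0,0.002,0,0,0],[0,0,0,0.003,0,0,0],[0,0,0,0.003,0,0,0]]]}}

```text
time_s: 23.3
tcp_pos: [0.5306, -0.0526, 0.1166]
orientation: [3.141, -0.523, 1.816]
contact_force: [-3.2, -3.9, 10.3]
gripper_width: 0.0395
finger_force: 40.0
```

Run:
```python
from h import *
s=bot.state();print("tcp in nest",(s["tcp_pos"]-N0)@RN,"F nest",s["contact_force"]@RN,s["finger_force"])
im,d,P,T=wrist()
q=(P[(d>0)&np.isfinite(P).all(-1)]-N0)@RN
k=(np.abs(q[:,0])<.065)&(np.abs(q[:,1])<.029)&(q[:,2]>.009)&(q[:,2]<.06)
f=lambda v: sd((q[k]-v[:3])@R.from_euler('xyz',v[3:]).as_matrix(),PART)
r=least_squares(f,[0,0,.0,0,0,0],loss='soft_l1',f_scale=.002);print("part in nest",np.round(r.x,4),np.median(np.abs(f(r.x))),k.sum())
```

```text
tcp in nest [0.00115576 0.00074966 0.02791546] F nest [ 2.58181228  4.04581519 10.45394748] 40.00438744202256
part in nest [ 0.0012  0.     -0.0005  0.0004 -0.0027 -0.0402] 0.0005636687625474573 17056
```

>>> {"op": "send_rows", "data": {"motion": [[[0.6,0,0,-0.001,0,0,0],[1,0,0,-0.001,0,0,0],[1,0,0,-0.001,0,0,0],[1,0,0,-0.001,0,0,0],[1,0,0,-0.001,0,0,0],[1,0,0,-0.001,0,0,0],[1,0,0,-0.08,0,0,0],[1,0,0,-0.18,0,0,0],[1,0,0,-0.2,0,0,0],[1,0,0,-0.2,0,0,0]]]}}

```text
time_s: 24.6
tcp_pos: [0.5426, -0.1004, 0.2018]
orientation: [3.141, -0.523, 1.816]
contact_force: [0.6, 1.4, -0.8]
gripper_width: 0.0869
finger_force: 0.0
```

Run:
```python
from h import *
im,d,P,T=wrist("w5.png")
q=(P[(d>0)&np.isfinite(P).all(-1)]-N0)@RN
k=(np.abs(q[:,0])<.065)&(np.abs(q[:,1])<.035)&(q[:,2]>.0105)&(q[:,2]<.06)
f=lambda v: sd((q[k]-v[:3])@R.from_euler('xyz',v[3:]).as_matrix(),PART)
r=least_squares(f,[0,0,.0,0,0,0],loss='soft_l1',f_scale=.002);print("part in nest",np.round(r.x,4),np.median(np.abs(f(r.x))),k.sum())
# flange top plane vs rim
for nm,m in(("flange up",(q[:,0]>.03)&(q[:,0]<.05)&(np.abs(q[:,1])<.025)),("flange dn",(q[:,0]<-.03)&(q[:,0]>-.05)&(np.abs(q[:,1])<.025)),("rim+y",(np.abs(q[:,0])<.05)&(q[:,1]>.038)&(q[:,1]<.046)),("rim-y",(np.abs(q[:,0])<.05)&(q[:,1]<-.038)&(q[:,1]>-.046))):
    m&=(q[:,2]>-.01)&(q[:,2]<.03);print(nm,np.round(np.percentile(q[m][:,2],[10,50,90]),4))
th=1.4;L=lean(th);c=npt(.134+.09*np.sin(th),0,.036+.09*np.cos(th));cp=npt(.134+.18*np.sin(th),0,.036+.18*np.cos(th))
plan([(1,npt(.16,0,.24),lean(.7)),(1,grasp(cp,L),L),(1,grasp(c,L),L)])
```

```text
part in nest [-0.      0.0003 -0.0004  0.0005  0.0009 -0.0003] 0.00041372457448508523 8800
flange up [0.0125 0.0134 0.0143]
flange dn [0.0127 0.0135 0.0144]
rim+y [0.0086 0.0095 0.0104]
rim-y [0.0086 0.0094 0.0102]
t 24.65 at [ 0.5421 -0.0997  0.2011] [-3.141 -0.524  1.816] w 0.087 F [0.5 0.3 0.1] q [ 0.74  0.47 -0.51  1.49 -0.23  1.5   0.54]
[1, 0.3174, 0.0021, -0.229, -0.0001, -0.1115, 0.0]
[1, 0.6042, 0.0023, 0.1207, -0.0001, -0.2229, 0.0001]
[1, 0.4268, 0.0023, 0.1512, -0.0001, -0.2229, 0.0001]
```

View pics/w5.png

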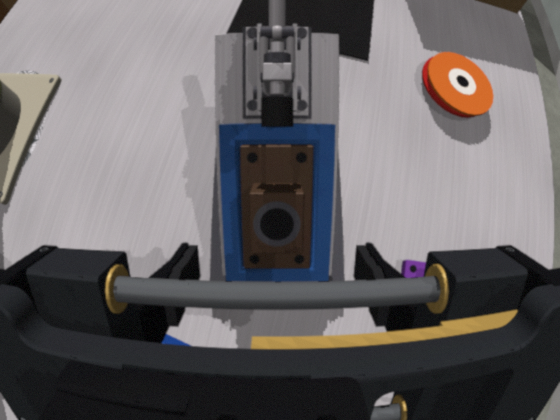

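The rough housing, at (277,205), is seated flat: the flange stands 4 mm above the rim at both ends. Now I go back to the handle.

>>> {"op": "send_rows", "data": {"motion": [[[1,0.3174,0,-0.229,0,-0.1115,0],[1,0.3174,0,-0.229,0,-0.1115,0],[1,0.3174,0,-0.229,0,-0.1115,0],[1,0.3174,0,-0.229,0,-0.1115,0],[1,0.6042,0,0.1207,0,-0.2229,0],[1,0.6042,0,0.1207,0,-0.2229,0],[1,0.6042,0,0.1207,0,-0.2229,0],[1,0.6042,0,0.1207,0,-0.2229,0],[1,0.6042,0,0.1207,0,-0.2229,0],[1,0.6042,0,0.1207,0,-0.2229,0]]]}}

```text
time_s: 25.9
tcp_pos: [0.4713, 0.1829, 0.2996]
orientation: [-3.138, 0.877, 1.821]
contact_force: [0.8, 0.1, -0.1]
gripper_width: 0.087
finger_force: 0.0
```

Run:
```python
from h import *
s=bot.state();print("tcp in nest",(s["tcp_pos"]-N0)@RN)
im,d,P,T=wrist()
for o in bot.outline_of("wrist","handle_grip")[:2]:
    Q=P[o["mask"]&(d>0)];q=(Q-N0)@RN;print(o["score"],np.round(o["rect"]),np.round(np.percentile(q,[5,50,95],axis=0),4))
th=1.4;L=lean(th);c=npt(.134+.09*np.sin(th),0,.036+.09*np.cos(th))
plan([(1,grasp(c,L),L)])
```

```text
tcp in nest [0.30294081 0.00106742 0.06507002]
0.86 [276. 218.  32.  58.] [[ 1.461e-01 -8.200e-03  3.530e-02]
 [ 2.457e-01  2.000e-04  4.740e-02]
 [ 2.493e-01  9.600e-03  6.210e-02]]
t 26.0 at [0.472  0.1813 0.3014] [3.139 0.877 1.812] w 0.0869 F [ 0.3 -0.2 -0.3] q [-0.23  0.43 -0.85  1.58  0.89  1.97 -0.85]
[1, 0.0048, 0.0017, 0.1786, -0.0002, 0.0, -0.0005]
```

>>> {"op": "send_rows", "data": {"motion": [[[1,0.003,0,0.09,0,0,0],[1,0.003,0,0.178,0,0,0],[1,0.003,0,0.178,0,0,0],[0,0.003,0,0.178,0,0,0],[0,0.003,0,0.178,0,0,0],[0,0.003,0,0.178,0,0,0],[0,0.003,0,0.178,0,0,0],[0,0.003,0,0.178,0,0,0],[0,0.003,0,0.178,0,0,0],[0,0.003,0,0.178,0,0,0],[0,0.003,0,0.178,0,0,0],[0,0.003,0,0.178,0,0,0]]], "newtons": 15}}

```text
time_s: 27.5
tcp_pos: [0.4881, 0.1174, 0.2426]
orientation: [3.141, 0.877, 1.816]
contact_force: [2.5, 0.5, -0.1]
gripper_width: 0.0215
finger_force: 15.0
```

Run:
```python
from h import *
s=bot.state();print("tcp in nest",(s["tcp_pos"]-N0)@RN,s["finger_force"],s["gripper_width"])
w=[]
for th in (1.4,1.3,1.2,1.1,1.,.9,.8,.7,.6,.5):
    L=lean(th); c=npt(.134+.09*np.sin(th),0,.036+.09*np.cos(th)); w.append((0,grasp(c,L),L))
plan(w)
```

```text
tcp in nest [0.21586072 0.00069678 0.04945699] 14.999919806141406 0.02145711508122846
t 27.5 at [0.4881 0.1174 0.2426] [3.141 0.877 1.816] w 0.0215 F [ 2.5  0.5 -0.1] q [-0.12  0.41 -0.83  1.73  0.92  1.81 -0.86]
[0, -0.0013, 0.0014, 0.0019, 0.0001, 0.0001, -0.0]
[0, -0.0177, 0.0014, 0.0027, 0.0001, 0.016, -0.0]
[0, -0.0339, 0.0014, 0.0052, 0.0001, 0.0319, -0.0]
[0, -0.0498, 0.0014, 0.0093, 0.0001, 0.0478, -0.0]
[0, -0.0652, 0.0014, 0.0149, 0.0001, 0.0637, -0.0]
[0, -0.0799, 0.0014, 0.022, 0.0001, 0.0796, -0.0]
[0, -0.0939, 0.0014, 0.0306, 0.0001, 0.0956, -0.0]
[0, -0.1069, 0.0014, 0.0405, 0.0001, 0.1115, -0.0]
[0, -0.1189, 0.0014, 0.0517, 0.0001, 0.1274, -0.0]
[0, -0.1297, 0.0014, 0.064, 0.0001, 0.1433, -0.0]
```

>>> {"op": "send_rows", "data": {"motion": [[[0,-0.0095,0,0.001,0,0.008,0],[0,-0.0177,0,0.0018,0,0.016,0],[0,-0.0339,0,0.0043,0,0.0319,0],[0,-0.0498,0,0.0085,0,0.0478,0],[0,-0.0652,0,0.014,0,0.0637,0],[0,-0.0799,0,0.0212,0,0.0796,0],[0,-0.0939,0,0.0298,0,0.0956,0],[0,-0.1069,0,0.04,0,0.1115,0],[0,-0.1189,0,0.0512,0,0.1274,0],[0,-0.1297,0,0.0636,0,0.1433,0],[0,-0.1297,0,0.0636,0,0.1433,0]]]}}

```text
time_s: 28.88
tcp_pos: [0.5047, 0.0515, 0.2724]
orientation: [3.141, -0.023, 1.812]
contact_force: [2.4, -1.1, 1.6]
gripper_width: 0.0213
finger_force: 15.0
```

Run:
```python
from h import *
s=bot.state();print("tcp in nest",(s["tcp_pos"]-N0)@RN,s["finger_force"],s["gripper_width"])
w=[]
for th in (.5,.4,.3,.2,.1,.05,0,-.02,-.04):
    L=lean(th); c=npt(.134+.09*np.sin(th),0,.036+.09*np.cos(th)); w.append((0,grasp(c,L),L))
plan(w)
```

```text
tcp in nest [0.17196396 0.00062416 0.10927664] 14.999113383237273 0.021315977977089597
t 28.88 at [0.5047 0.0515 0.2724] [ 3.141 -0.023  1.812] w 0.0213 F [ 2.4 -1.1  1.6] q [ 0.56  0.12 -0.78  1.67  0.06  1.39  0.01]
[0, 0.0036, 0.0012, 0.001, 0.0002, 0.0, -0.0007]
[0, -0.0127, 0.0013, 0.0018, 0.0002, 0.016, -0.0007]
[0, -0.0289, 0.0014, 0.0043, 0.0003, 0.0319, -0.0007]
[0, -0.0448, 0.0014, 0.0084, 0.0003, 0.0478, -0.0007]
[0, -0.0602, 0.0015, 0.014, 0.0003, 0.0637, -0.0006]
[0, -0.0677, 0.0015, 0.0174, 0.0003, 0.0717, -0.0006]
[0, -0.075, 0.0016, 0.0211, 0.0004, 0.0796, -0.0006]
[0, -0.0778, 0.0016, 0.0227, 0.0004, 0.0828, -0.0006]
[0, -0.0807, 0.0016, 0.0244, 0.0004, 0.086, -0.0006]
```

>>> {"op": "send_rows", "data": {"motion": [[[0,-0.0127,0,0.0015,0,0.016,0],[0,-0.0289,0,0.004,0,0.0319,0],[0,-0.0448,0,0.008,0,0.0478,0],[0,-0.0602,0,0.0135,0,0.0637,0],[0,-0.0677,0,0.017,0,0.0717,0],[0,-0.075,0,0.0206,0,0.0796,0],[0,-0.0778,0,0.0222,0,0.0828,0],[0,-0.0807,0,0.0238,0,0.084,0],[0,-0.0807,0,0.0238,0,0.084,0]]]}}

```text
time_s: 30.0
tcp_pos: [0.5136, 0.0162, 0.2612]
orientation: [3.142, -0.55, 1.819]
contact_force: [-3.2, -0.6, 17.5]
gripper_width: 0.0217
finger_force: 15.0
```

Run:
```python
from h import *
s=bot.state();q=(s["tcp_pos"]-N0)@RN;print("tcp in nest",q,"F nest",s["contact_force"]@RN,s["finger_force"],"handle~",(q[0]-.134)/.082)
```

```text
tcp in nest [0.13476658 0.00052343 0.11776817] F nest [ 8.95833861  3.24274023 15.06828656] 15.00016147037968 handle~ 0.009348537155459488
```

>>> {"op": "send_rows", "data": {"motion": [[[0,-0.002,0,-0.001,0,0,0],[0,-0.004,0,-0.001,0,0,0],[0,-0.005,0,-0.001,0,0,0],[0,-0.005,0,-0.001,0,0,0]]]}}

```text
time_s: 30.5
tcp_pos: [0.5136, 0.016, 0.261]
orientation: [3.142, -0.552, 1.822]
contact_force: [-5.7, 4.3, 19.7]
gripper_width: 0.0217
finger_force: 15.0
```

Run:
```python
from h import *
s=bot.state();q=(s["tcp_pos"]-N0)@RN;print("tcp in nest",q,"F nest",s["contact_force"]@RN,s["finger_force"],"handle~",(q[0]-.134)/.082)
```

```text
tcp in nest [0.13453064 0.00054538 0.11767424] F nest [14.6939825   4.49922006 14.30558119] 15.000849774805829 handle~ 0.0064712640275394325
```

The force rose from 9 to 15 N with almost no further travel, so the handle is at its stop. I release it and retreat.

>>> {"op": "send_rows", "data": {"motion": [[[0.6,0.003,0,-0.001,0,0,0],[1,0.005,0,-0.002,0,0,0],[1,0.005,0,-0.002,0,0,0],[1,0.005,0,-0.002,0,0,0],[1,0.005,0,-0.1,0,0,0],[1,0.005,0,-0.2,0,0,0],[1,0.005,0,-0.26,0,0,0],[1,0.005,0,-0.26,0,0,0]]]}}

```text
time_s: 31.5
tcp_pos: [0.5311, -0.0531, 0.3716]
orientation: [3.139, -0.55, 1.816]
contact_force: [0.3, 0.2, -0.6]
gripper_width: 0.0853
finger_force: 0.0
```

Run:
```python
from h import *
plan([])
im,d,P,T=wrist()
for o in bot.outline_of("wrist","handle_grip")[:1]:
    Q=P[o["mask"]&(d>0)];q=(Q-N0)@RN;q=q[q[:,2]>.08];print(o["score"],np.round(o["rect"]),np.round(np.percentile(q,[5,50,95],axis=0),4))
    c=np.cov(q[:,[0,2]].T);print(len(q))
    def f(v): # cylinder radius 11 about line through pivot
        a=np.array([np.sin(v[0]),np.cos(v[0])]);n=(q[:,0]-.134)*a[1]-(q[:,2]-.036)*a[0];return np.where(((q[:,0]-.134)*a[0]+(q[:,2]-.036)*a[1])<.112,np.hypot(n,q[:,1]-v[1])-.011,0)
    r=least_squares(f,[0,0],loss='soft_l1',f_scale=.001);print("handle",r.x,np.median(np.abs(f(r.x))))
for n in("scene","top"):
    im,d=bot.get_image(n);P=cloud(n,d)
    for o in bot.outline_of(n,"handle_grip")[:1]: 
        q=(P[o["mask"]&(d>0)]-N0)@RN;q=q[q[:,2]>.09];r=least_squares(f,[0,0],loss='soft_l1',f_scale=.001);print(n,"handle",r.x,len(q))
    if n=="scene": save("s3.png",cv2.resize(im[170:290,230:390],(800,600)))
    for t in("finished",):
        Pv=P[(d>0)&(np.hypot(P[...,0]-.518,P[...,1]+.291)<.075)&(P[...,2]>.01)&(P[...,2]<.07)]
        x,e,k=fit(Pv,PART,(.518,-.291,1.814),.004);print("finished",n,np.round(x,4),e,k)
```

```text
t 31.5 at [ 0.5311 -0.0531  0.3716] [ 3.139 -0.55   1.816] w 0.0853 F [ 0.3  0.2 -0.6] q [ 0.8   0.36 -0.67  1.31 -0.29  1.75  0.36]
0.76 [275. 207.  28.  51.] [[ 1.267e-01 -8.700e-03  1.039e-01]
 [ 1.382e-01  1.000e-04  1.504e-01]
 [ 1.441e-01  8.900e-03  1.521e-01]]
799
handle [-0.00887808  0.00014509] 0.0
scene handle [0.00543882 0.00012781] 182
finished scene [ 0.5184 -0.2895  1.811   0.0045] 0.0010795965968370168 514
top handle [-0.00794043  0.00106735] 122
finished top [ 0.5    -0.3124  1.8132  0.004 ] 1.8048487461508333e-09 2
```

View pics/s3.png

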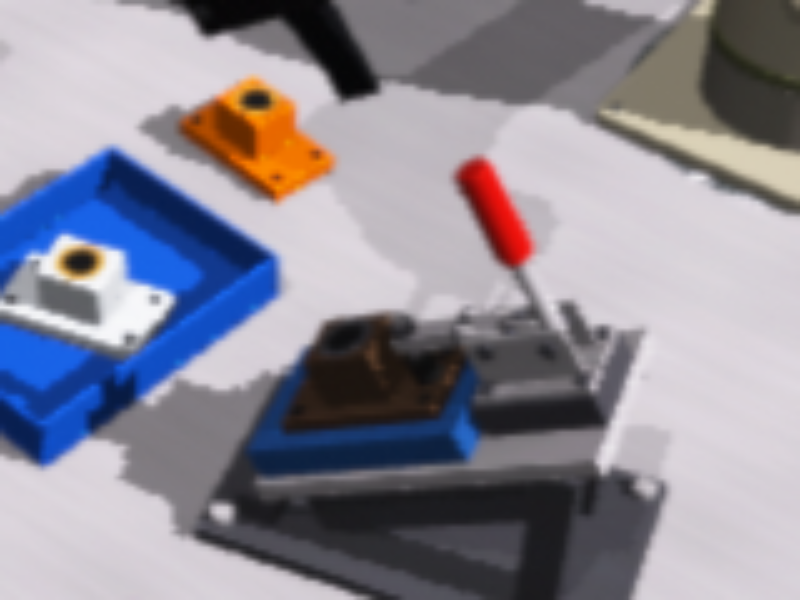

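The view shows the rough housing at (365,370) seated and clamped, and the red handle at (495,210) fully shut; the fits put its angle at 0 ± 0.01 rad. The finished housing at (85,290) stands flange-down in the tray, and the robot touches nothing.

```bash
python3 -c "
from plant import bot
print(bot.sign_off())"
```

```text
the job is handed in; nothing more can be done
None
```

The changeover is done and handed in at about 32 s: the finished housing stands flange-down in the blue tray, and the rough housing is seated flat in the pocket with the red handle fully shut.

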